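# Count to the third bay and push the coupon home

## Robot

A 6-joint arm with a two-finger parallel gripper is mounted at the origin on a cart in front of the work surface, level with it; the furniture and walls round the work are solid. World frame = base frame: x ahead of the robot, y to its left, z up, the work surface at z = 0. Lengths are in m, angles in rad, forces in N, time in s.
With the tool pointing down it reaches from about 0.325 to 0.775 m from the base axis. Payload 5.5 kg.
Tool frame: the origin (TCP) lies on the centre line of the jaws, within the pads' length; the fingertips stand 22 mm ahead of it and the grasp point (between the pads) lies 3 mm ahead of it; z points along the fingers, y is the direction in which the jaws open and shut (so a half turn about z gives the same grasp; the last joint's range is limited). The gripper opens to 88 mm and grips with 3 to 60 N. Pads are 20 mm wide; open, the fingers measure 115 mm over their backs; the gripper's body (75 mm by 178 mm) begins 61 mm behind the grasp point.
Start: joints at [1.211, 0.091, 1.231, -0, 1.82, -0.057], TCP at [0.179, 0.573, 0.22] pointing down, gripper open.
Joint ranges: [-2.87, 2.87], [-0.86, 2.18], [0.17, 2.46], [-1.51, 4.65], [0.06, 2.69], [-2.65, 2.65]. Speed limits (rad/s): [2.57, 2.57, 3.01, 3.14, 3.14, 3.14].

## Interface

Orientations are given as a unit quaternion [w, x, y, z].
In Python, from station import sense, cams, ctrl, cut_out, spot_point gives the robot as it stands.
- The arm moves only by the tool send_rows, never from a script. Its argument "targets" is a list of rows, each a list of 5 numbers: the finger opening in mm, from 0 to 87.8, then the shift along the tool's x, y, z in units of 60 mm (1.0 is 60 mm), then the turn about the tool's z in units of 10 degrees (1.0 is 10 degrees). In form: [[grip, x, y, z, roll], ...]. A call has 1 to 10 rows; each row shifts and turns the pose as measured when the row begins, along the tool's axes as they then stand; what a row does not reach is not made up. A row lasts 1/8 s, in which the tool goes at most 62.5 mm and 10.7 degrees, less where a joint would pass 70% of its speed; a pose out of reach is approached as far as the arm can. A call is refused whole if a number of a shift passes 1 or a number of a turn 1, either way. A call with a gripper value outside its range is refused whole. The fingers move at their own pace and stop on an object; "grip_force" is the grip in N (left out, the last holds). Time passes only in rows, so rows that do not move let the fingers close. It gives the time, the measured TCP pose, the force and the opening at its end, in the units of the state.
- sense(): the state, without advancing time (a new reading comes with each control period).
- cams.capture(name): name is "side" or "top" or "wrist"; returns a dict with "img" (420x560x3 uint8, red, green, blue), "camera_matrix" (3x3 intrinsics, pixels), "R" (3x3) and "t" (3): a world point X has camera coordinates R X + t; the wrist camera has in their place "tool_from_camera" (4x4, takes a point from camera to tool coordinates, whose origin is the TCP and whose axes are the flange's). Camera axes: x right, y down, z forward; pixel columns grow to the right and rows downward; lengths in m; the calibration is good to about 2 mm. A picture is of the moment at which its call begins: read the wrist's pose just before it. There is no depth.
- ctrl.close_job(): hands the job in, once; it reports no verdict.
Trained networks look in a picture, given as the dict that the camera call returned (one of the last four; its "shot" number tells which), for a name from the list of things; names that differ only in an ending like _2 or _b are one class to them, and where a whole thing is asked for, a point or a joint stands for the part that bears it (a point fixed in the world has none). Each returns a list of dicts, best first, with "conf" (0 to 1); they miss things now and then, are a little off and sometimes report something else, mostly with a low value. They report only what shows in the picture. A call takes as long as a camera call. They do not tell look-alikes from the thing itself.
- cut_out(picture, label): "region" (420x560 bool, what is visible of it).
- spot_point(picture, label): "at" ([x, y, z] in m, in world coordinates, good to about 4 mm: a listed point, or the origin of a listed thing).
The state is a dict: "clock": time; "joint_positions": joint angles; "dq": joint speeds; "tau": joint torques, N m; "ee_pos": TCP position; "tcp_rot": TCP orientation; "ft_force": force on the tool from outside, world axes, zero at the start; "ft_torque": the same for the moment, N m; "grip_width": finger opening in m.
Only numpy, scipy, OpenCV 4.12 (cv2) and the standard library are available. Lean on these libraries where they do the work, as an engineer would, in place of code of your own. Each camera call takes 0.05 s, during which the arm holds its last target.

## Task

With the gripper shut, run a fingertip along the top of the sorting rack's rail to count off the bays, beginning at the end with the tall ball-headed post: touch the rail over the first, then the second, then the third bay, and go no further along it. Then push the square steel plate along the worktop into that third bay until it is fully home against the back. Do not lift or tip the plate, and leave the bolt, nut and tin alone.

Things in the scene. Friction and masses are not known exactly. Their poses are not given: they have to be found in the camera images.
- rack: fixed aluminium rack, 4 floorless bays in a row along its y, open at the front (-x, to the robot) and top. Origin on the worktop, mid-row. Dividers 6 mm thick, 22 mm high, at y = -136, -68, 0, 68, 136 mm, round noses ending at x = -36 mm. Bays 62 mm clear, centres y = 102, 34, -34, -102 mm. Back wall x = 10 to 24 mm, 316 mm long, 34 mm high; the rail lies on it
- rail_1: steel rail length over the leftmost bay (left = +y; the number is only a name, the count begins at the tall post). 22 x 66.5 x 6 mm; origin at the centre of its flat top face, 40 mm above the worktop; y runs along the rail. Rigid; 68 mm from one length to the next
- rail_2: steel rail length over the second bay from the left (left = +y; the number is only a name, the count begins at the tall post). 22 x 66.5 x 6 mm; origin at the centre of its flat top face, 40 mm above the worktop; y runs along the rail. Rigid; 68 mm from one length to the next
- rail_3: steel rail length over the third bay from the left (left = +y; the number is only a name, the count begins at the tall post). 22 x 66.5 x 6 mm; origin at the centre of its flat top face, 40 mm above the worktop; y runs along the rail. Rigid; 68 mm from one length to the next
- rail_4: steel rail length over the rightmost bay (left = +y; the number is only a name, the count begins at the tall post). 22 x 66.5 x 6 mm; origin at the centre of its flat top face, 40 mm above the worktop; y runs along the rail. Rigid; 68 mm from one length to the next
- tall_post: fixed steel post with a ball head (18 mm ball, 45 mm tall in all) standing on one end of the back wall, 148 mm along y from the rack's middle, at its left or right end from run to run; the bay beside it is the first. Origin at its foot, 34 mm above the worktop
- low_stud: flat dark stud, 16 mm wide, 6 mm high, on the other end of the back wall, beside the fourth bay. Origin at its foot
- plate: loose square ground-steel plate 50 x 50 x 10 mm, 0.15 to 0.25 kg, flat on the worktop between robot and rack. Origin at the centre of its underside, x and y along its edges. Fully home its centre is at x = -15 mm in the rack's frame and 4 mm of it stands out past the divider noses
- bolt: loose steel bolt standing on its head, 19 x 22 x 58 mm, origin at the centre of its underside; leave alone
- nut: loose steel nut 19 x 22 x 10 mm, origin at the centre of its underside; leave alone
- small_tin: loose white round tin, 58 mm wide, 37 mm high, origin at the centre of its underside; leave alone
There are look-alikes about, which are no part of the job. Of the things that look like the plate, the smallest one is meant.

How it is judged:
By the outcome, as a careful person would: the job done as asked, in the order asked, and still so for the second after the job is handed in, with the robot touching nothing.
It also fails if it takes over 67 s, if anything falls off the work surface, if the arm or the gripper's body presses on something with over 40 N, if the wrist force passes 120 N, or if a joint passes its speed limit or range.

## Working session

There is one attempt and no reset: what is moved stays moved. The work goes in short steps, Python scripts to look and compute and a tool call to move; the robot and the scene stay as the last step left them, time stands still between calls to the robot, and variables do not carry over. Pictures are saved under pics/ and viewed, and the job is handed in when it is done.

Besides the shell and the picture viewer there is one more tool, called after "Emit:" by a JSON object that holds its "name" and its "arguments", one argument or row to a line. send_rows: Moves the arm, as the interface text tells. Its arguments: {"type":"object","properties":{"targets":{"type":"array"},"grip_force":{"type":"number"}},"required":["targets"]}

```bash
mkdir -p pics; ls
python3 - <<'E'
from station import sense,cams,cut_out,spot_point
import cv2
s=sense();print(s)
for n in ["top","side"]:
    p=cams.capture(n);cv2.imwrite(f"pics/{n}0.png",p["img"][:,:,::-1])
    print(n,p["camera_matrix"].tolist(),p["R"].tolist(),p["t"].tolist())
    for l in ["rack","rail_1","tall_post","low_stud","plate","bolt","nut","small_tin"]:
        print(l,[(round(float(d["conf"]),2),[round(float(v),4) for v in d["at"]]) for d in spot_point(p,l)])
E
```

```text
pics
{'clock': 0.0, 'joint_positions': array([ 1.21132025e+00,  9.18732175e-02,  1.23188874e+00, -2.56468789e-05,
        1.81979156e+00, -5.67103057e-02]), 'dq': array([ 7.87844483e-05,  7.97623775e-04, -8.20269520e-04, -2.95526307e-04,
       -8.25774408e-04,  1.16504604e-03]), 'tau': array([-1.04491348e-03, -4.46466386e+01, -4.06439030e+01,  6.95876707e-02,
        2.98968446e-02, -8.16466468e-05]), 'ee_pos': array([0.17880603, 0.57242032, 0.21859668]), 'tcp_rot': array([-1.90388952e-04,  1.50808385e-01,  9.88562527e-01, -9.61848377e-04]), 'ft_force': array([ 0.39544716,  0.22358346, -0.50208379]), 'ft_torque': array([-0.00663344, -0.03109097,  0.03816928]), 'grip_width': 0.08731635029543693}
top [[382.18830054553007, 0.0, 280.7288305723369], [0.0, 382.18830054553007, 205.45021134945551], [0.0, 0.0, 1.0]] [[-0.0020612853180561287, -0.9999847897057058, 0.005115804929106639], [-0.9950938302122234, 0.0015451218851020505, -0.09892361533995268], [0.09891420614049486, -0.005294615717432594, -0.9950818794792717]] [0.0121531130678308, 0.5308889739561589, 0.9638703301901436]
rack []
rail_1
[... 752 characters left out ...]
107146333, -0.8462561782065166], [0.4959500002890698, 0.685893334412912, -0.5325259909349108]] [-0.409952650038345, 0.23788950962213534, 0.6175632041200666]
rack [(0.65, [0.6097, 0.0366, 0.0002])]
rail_1 [(0.63, [0.6299, 0.0689, 0.0422]), (0.6, [0.6266, 0.1354, 0.0434]), (0.58, [0.6228, -0.0658, 0.0446]), (0.51, [0.6219, 0.0014, 0.0375])]
tall_post [(0.53, [0.6233, -0.1151, 0.0394])]
low_stud [(0.37, [0.6248, 0.1877, 0.0353])]
plate [(0.88, [0.3716, 0.1762, 0.0019]), (0.74, [0.4666, -0.0663, -0.0013]), (0.72, [0.3466, -0.0922, 0.0014]), (0.47, [0.6085, 0.0362, 0.0014])]
bolt [(0.65, [0.4723, -0.2533, 0.002])]
nut [(0.43, [0.5061, 0.2666, 0.0013])]
small_tin [(0.76, [0.4236, 0.3097, 0.0047])]
```

View pics/top0.png

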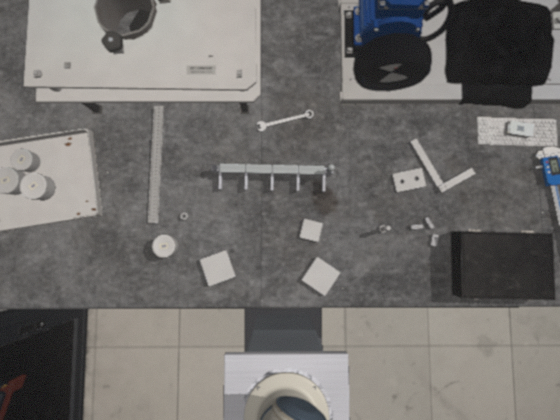

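View pics/side0.png

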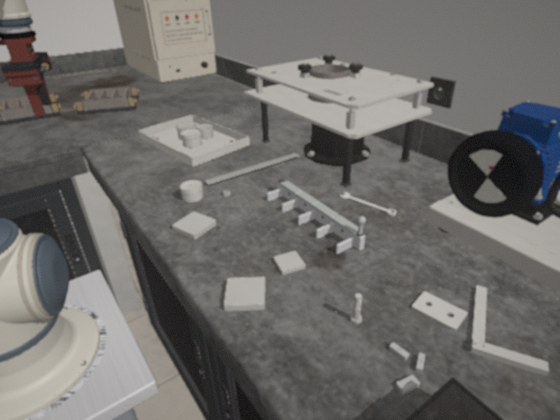

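The post is at the right (-y) end, around px (330,168) in the top picture. That makes the right bay the first, and the third bay is under rail_2, centred near y≈0.07. The smallest plate is at px (311,230), about (0.469, -0.067). Next I'll square the wrist and shut the gripper.

```bash
cat > h.py <<'E'
from station import sense,cams,cut_out,spot_point
import numpy as np,cv2
from scipy.spatial.transform import Rotation as Ro
def pose():
    s=sense();q=s["tcp_rot"];return np.array(s["ee_pos"]),Ro.from_quat([q[1],q[2],q[3],q[0]]),s
def rep(*tg):
    p,R,s=pose();y=R.as_matrix()[:,1];yaw=np.degrees(np.arctan2(y[1],y[0]))
    print("t",round(s["clock"],2),"tcp",p.round(4),"yaw",yaw.round(2),"z",R.as_matrix()[:,2].round(3),"F",np.round(s["ft_force"],1),"g",round(s["grip_width"],4),"q",np.round(s["joint_positions"],2))
    for t in tg: print("delta units to",t,(R.inv().apply(np.array(t)-p)/0.06).round(3))
def wcap(name):
    p,R,s=pose();c=cams.capture("wrist");T=np.array(c["tool_from_camera"])
    W=np.eye(4);W[:3,:3]=R.as_matrix();W[:3,3]=p
    c["W"]=W@T;cv2.imwrite(f"pics/{name}.png",c["img"][:,:,::-1]);return c
def ray(c,uv,z):
    K=c["camera_matrix"]
    if "W" in c: M=c["W"];Rm=M[:3,:3];o=M[:3,3]
    else: Rm=np.array(c["R"]).T;o=-Rm@np.array(c["t"])
    d=Rm@np.linalg.solve(K,[uv[0],uv[1],1]);return o+d*(z-o[2])/d[2]
E
python3 - <<'E'
from h import *
rep()
c=cams.capture("wrist");print(c["tool_from_camera"])
E
```

```text
t 0.9 tcp [0.1789 0.5727 0.2198] yaw 72.65 z [ 0.  0. -1.] F [ 0.8 -0.6 -1.1] g 0.0875 q [ 1.21  0.09  1.23  0.    1.82 -0.06]
[[ 1.09312795e-03 -9.63508111e-01 -2.67676904e-01  7.36169514e-02]
 [ 9.99999379e-01  9.94717236e-04  5.03252764e-04  6.60124434e-04]
 [-2.18625289e-04 -2.67677288e-01  9.63508600e-01 -1.65058772e-01]
 [ 0.00000000e+00  0.00000000e+00  0.00000000e+00  1.00000000e+00]]
```

Emit:
{"name": "send_rows", "arguments": {
  "targets": [
    [0,0,0,0,-0.87],
    [0,0,0,0,-0.87],
    [0,0,0,0,0]
  ],
  "grip_force": 20
}}

```text
clock: 1.32
ee_pos: [0.1789, 0.5727, 0.2198]
tcp_rot: [-0.0, -0.004, 1.0, 0.0]
ft_force: [-0.3, -0.5, 0.5]
grip_width: 0.0615
```

```bash
python3 -c "
from h import *
rep((0.47,0.0,0.25))"
```

```text
t 1.32 tcp [0.1789 0.5727 0.2198] yaw 90.47 z [-0.  0. -1.] F [-0.3 -0.5  0.5] g 0.0615 q [ 1.21  0.09  1.23  0.    1.82 -0.37]
delta units to (0.47, 0.0, 0.25) [-4.773 -9.584 -0.505]
```

Emit:
{"name": "send_rows", "arguments": {
  "targets": [
    [0,-0.477,-0.95,-0.05,0],
    [0,-0.477,-0.95,-0.05,0],
    [0,-0.477,-0.95,-0.05,0],
    [0,-0.477,-0.95,-0.05,0],
    [0,-0.477,-0.95,-0.05,0],
    [0,-0.477,-0.95,-0.05,0],
    [0,-0.477,-0.95,-0.05,0],
    [0,-0.477,-0.95,-0.05,0],
    [0,-0.477,-0.95,-0.05,0],
    [0,-0.477,-0.95,-0.05,0]
  ]
}}

```text
clock: 2.58
ee_pos: [0.4555, 0.0108, 0.2493]
tcp_rot: [0.003, 0.01, 1.0, -0.001]
ft_force: [0.5, 0.6, -0.3]
grip_width: 0.0003
```

Run:
```python
from h import *
rep()
c=wcap("w1")
for l in ["rail_1","tall_post","low_stud","plate","rack"]:
    print(l,[(round(float(d["conf"]),2),[round(float(v),4) for v in d["at"]]) for d in spot_point(c,l)])
for d in cut_out(c,"plate"):
    m=d["region"].astype(np.uint8);k,_=cv2.findContours(m,0,2);k=max(k,key=cv2.contourArea)
    r=cv2.boxPoints(cv2.minAreaRect(k));P=np.array([ray(c,u,0.01)for u in r]);print("plate",d["conf"],r.round(),P[:,:2].round(4).tolist(),P.mean(0).round(4))
rep()
```

```text
t 2.58 tcp [0.4555 0.0108 0.2493] yaw 88.81 z [ 0.006 -0.002 -1.   ] F [ 0.5  0.6 -0.3] g 0.0003 q [-0.05 -0.29  1.54 -0.    1.89 -1.6 ]
rail_1 []
tall_post []
low_stud [(0.58, [0.6272, 0.1877, 0.0329])]
plate [(0.94, [0.349, -0.0873, 0.0011]), (0.86, [0.4663, -0.0675, -0.0006])]
rack [(0.2, [0.4219, 0.3103, 0.0016])]
plate 0.93 [[361. 103.]
 [423.  80.]
 [443. 132.]
 [381. 156.]] [[0.3496, 0.1237], [0.3231, 0.2003], [0.3884, 0.2346], [0.4176, 0.155]] [0.3697 0.1784 0.01  ]
plate 0.72 [[201. 207.]
 [208. 173.]
 [244. 180.]
 [237. 214.]] [[0.4839, -0.0974], [0.4357, -0.0828], [0.4476, -0.0336], [0.4965, -0.0467]] [ 0.4659 -0.0651  0.01  ]
plate 0.65 [[154. 111.]
 [186.  63.]
 [240.  98.]
 [208. 146.]] [[0.3532, -0.1465], [0.2972, -0.0993], [0.34, -0.0338], [0.3997, -0.0796]] [ 0.3475 -0.0898  0.01  ]
t 2.92 tcp [0.4546 0.0141 0.249 ] yaw 89.07 z [ 0.005 -0.002 -1.   ] F [-1.2  0.8  0. ] g 0.0003 q [-0.04 -0.29  1.54 -0.    1.89 -1.6 ]
```

View pics/w1.png

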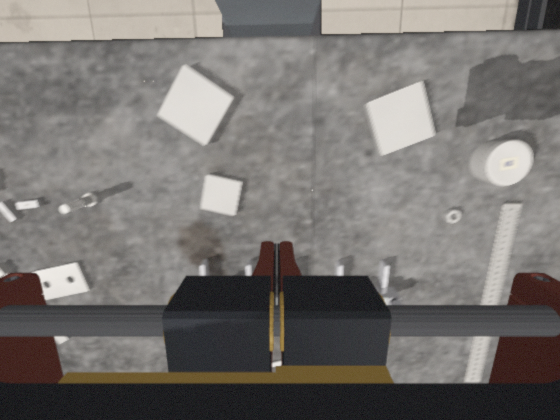

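Wrist view: the small plate is at px (222,194), turned about -14°. The divider noses are along row 268 and the jaws are shut. Next I'll refine the rack's pose from the rail masks.

Run:
```python
from h import *
rep()
for n in ["top","side"]:
    c=cams.capture(n);cv2.imwrite(f"pics/{n}1.png",c["img"][:,:,::-1])
    for l in ["rail_1","tall_post","low_stud"]:
      for d in spot_point(c,l): print(n,l,round(d["conf"],2),np.round(d["at"],4))
    for d in cut_out(c,"rail_1"):
        m=d["region"];v,u=np.nonzero(m);P=np.array([ray(c,(a,b),0.04) for a,b in zip(u,v)])
        print(n,"rail",round(d["conf"],2),P[:,:2].mean(0).round(4),P[:,:2].min(0).round(4),P[:,:2].max(0).round(4),len(u))
    im=c["img"][:,:,::-1]
    if n=="top": k=im[140:260,200:360]
    else: k=im[160:300,240:400]
    cv2.imwrite(f"pics/{n}1z.png",cv2.resize(k,None,fx=4.5,fy=4.5,interpolation=cv2.INTER_CUBIC)[:600])
```

```text
t 2.92 tcp [0.4546 0.0141 0.249 ] yaw 89.07 z [ 0.005 -0.002 -1.   ] F [-1.2  0.8  0. ] g 0.0003 q [-0.04 -0.29  1.54 -0.    1.89 -1.6 ]
top rail_1 0.79 [0.6266 0.0015 0.0418]
top rail_1 0.77 [ 0.6213 -0.0659  0.0409]
top rail_1 0.7 [0.6243 0.1366 0.0409]
top tall_post 0.57 [ 0.622  -0.1117  0.0339]
top low_stud 0.53 [0.6251 0.1877 0.0348]
top rail 0.75 [0.6263 0.0683] [0.6162 0.0362] [0.6372 0.1007] 201
top rail 0.65 [0.6268 0.1355] [0.6137 0.1031] [0.6373 0.1702] 227
top rail 0.56 [0.624  0.0024] [ 0.6135 -0.0309] [0.6345 0.0336] 222
top rail 0.54 [ 0.6228 -0.0663] [ 0.6108 -0.0981] [ 0.6345 -0.0334] 220
side rail_1 0.77 [ 0.6232 -0.0671  0.0405]
side rail_1 0.67 [0.6241 0.0027 0.0393]
side rail_1 0.62 [0.6272 0.0651 0.0415]
side rail_1 0.6 [0.6264 0.1352 0.0427]
side tall_post 0.49 [ 0.6227 -0.1139  0.0362]
side low_stud 0.38 [0.624  0.1872 0.035 ]
side rail 0.71 [ 0.6167 -0.074 ] [ 0.6019 -0.1066] [ 0.631  -0.0375] 217
side rail 0.56 [0.6203 0.0647] [0.6065 0.0308] [0.6346 0.1   ] 159
side rail 0.51 [ 0.6185 -0.0039] [ 0.6062 -0.0351] [0.6309 0.0299] 152
side rail 0.5 [0.6216 0.1315] [0.608  0.0983] [0.6348 0.1675] 131
```

View pics/top1z.png

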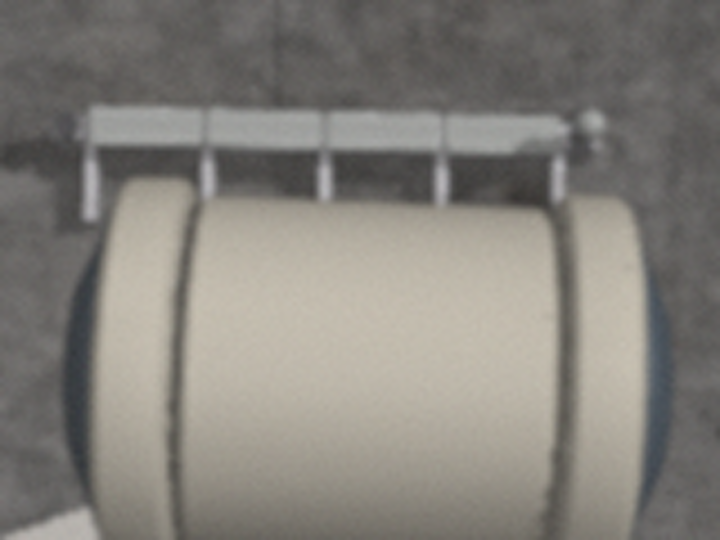

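View pics/side1z.png

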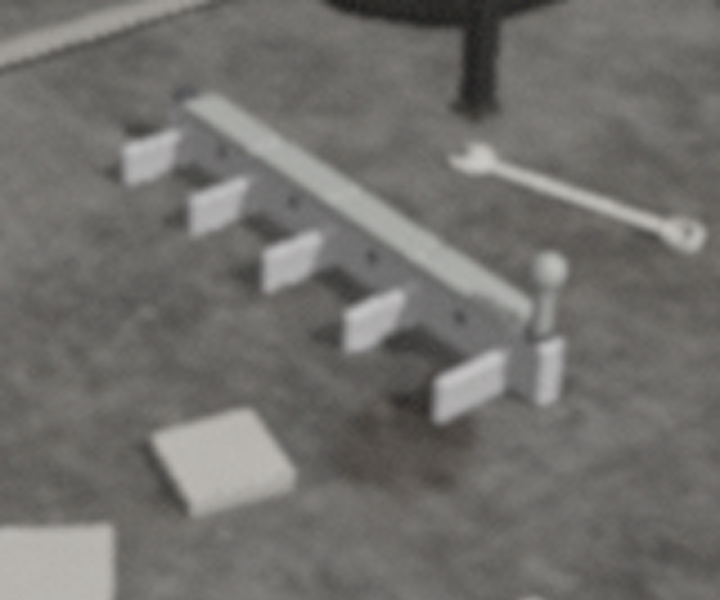

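Rack fit: origin ≈ (0.6075, 0.035), yaw ≈ -1.3°. Rail centres are at y ≈ -0.0665, 0.002 and 0.0685 for bays 1 to 3. Next I'll move above the first.

```bash
python3 -c "
from h import *
rep((0.6225,-0.0665,0.14))"
```

```text
t 3.42 tcp [0.4549 0.0131 0.2488] yaw 89.05 z [ 0.004 -0.002 -1.   ] F [ 0.  -0.2  0.9] g 0.0005 q [-0.04 -0.29  1.54 -0.    1.89 -1.6 ]
delta units to (0.6225, -0.0665, 0.14) [-2.807 -1.276  1.828]
```

Emit:
{"name": "send_rows", "arguments": {
  "targets": [
    [0,-0.5,-0.21,0.3,0],
    [0,-0.5,-0.21,0.3,0],
    [0,-0.5,-0.21,0.3,0],
    [0,-0.5,-0.21,0.3,0],
    [0,-0.4,-0.21,0.3,0],
    [0,-0.3,-0.21,0.3,0],
    [0,0,0,0,0]
  ]
}}

```text
clock: 4.3
ee_pos: [0.6216, -0.0677, 0.1392]
tcp_rot: [0.003, 0.008, 1.0, -0.001]
ft_force: [-0.4, 0.5, -0.1]
grip_width: 0.0006
```

Run:
```python
from h import *
rep((0.6225,-0.0665,0.075))
for n in ["side","top"]:
    c=cams.capture(n);cv2.imwrite(f"pics/{n}2.png",c["img"][:,:,::-1])
rep((0.6225,-0.0665,0.075))
```

```text
t 4.3 tcp [ 0.6216 -0.0677  0.1392] yaw 89.04 z [ 0.006 -0.001 -1.   ] F [-0.4  0.5 -0.1] g 0.0006 q [-0.16  0.15  1.31 -0.    1.68 -1.72]
delta units to (0.6225, -0.0665, 0.075) [-0.009  0.021  1.069]
t 4.4 tcp [ 0.6217 -0.0669  0.142 ] yaw 89.1 z [ 0.01  -0.002 -1.   ] F [ 0.6 -0.1  0.1] g 0.0004 q [-0.16  0.15  1.31  0.    1.68 -1.72]
delta units to (0.6225, -0.0665, 0.075) [-0.002  0.008  1.117]
```

View pics/side2.png

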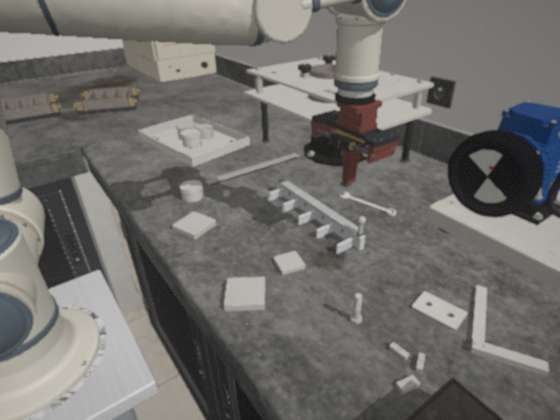

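The side view shows the fingertip at px (349,185), above the end of the rail by the post, with clear space around it. Next I'll go down.

Emit:
{"name": "send_rows", "arguments": {
  "targets": [
    [0,0,0,0.4,0],
    [0,0,0,0.4,0],
    [0,0,0,0.2,0],
    [0,0,0,0.1,0],
    [0,0,0,0,0]
  ]
}}

```text
clock: 5.03
ee_pos: [0.6236, -0.0649, 0.0831]
tcp_rot: [0.011, 0.007, 1.0, -0.001]
ft_force: [0.1, -0.0, 0.1]
grip_width: 0.0003
```

```bash
python3 -c "
from h import *
rep((0.6225,-0.0665,0.062))"
```

```text
t 5.03 tcp [ 0.6236 -0.0649  0.0831] yaw 89.22 z [ 0.021 -0.003 -1.   ] F [ 0.1 -0.   0.1] g 0.0003 q [-0.16  0.16  1.4   0.    1.56 -1.72]
delta units to (0.6225, -0.0665, 0.062) [ 0.026 -0.025  0.352]
```

Emit:
{"name": "send_rows", "arguments": {
  "targets": [
    [0,0.02,-0.02,0.15,0],
    [0,0,0,0.1,0],
    [0,0,0,0.05,0]
  ]
}}

```text
clock: 5.4
ee_pos: [0.6237, -0.0664, 0.0662]
tcp_rot: [0.012, 0.007, 1.0, -0.001]
ft_force: [-0.1, -0.7, -0.2]
grip_width: 0.0006
```

```bash
python3 -c "
from h import *
rep((0.6225,-0.0665,0.062))"
```

```text
t 5.4 tcp [ 0.6237 -0.0664  0.0662] yaw 89.21 z [ 0.025 -0.003 -1.   ] F [-0.1 -0.7 -0.2] g 0.0006 q [-0.16  0.16  1.42  0.    1.53 -1.72]
delta units to (0.6225, -0.0665, 0.062) [ 0.021 -0.001  0.069]
```

Emit:
{"name": "send_rows", "arguments": {
  "targets": [
    [0,0.02,0,0.05,0],
    [0,0,0,0.05,0]
  ]
}}

```text
clock: 5.65
ee_pos: [0.6226, -0.0665, 0.0597]
tcp_rot: [0.012, 0.007, 1.0, -0.001]
ft_force: [0.0, -0.3, -0.3]
grip_width: 0.0006
```

Emit:
{"name": "send_rows", "arguments": {
  "targets": [
    [0,0,0,0.03,0],
    [0,0,0,0.03,0]
  ]
}}

```text
clock: 5.9
ee_pos: [0.6227, -0.0665, 0.0558]
tcp_rot: [0.012, 0.007, 1.0, -0.001]
ft_force: [0.3, -0.6, 0.3]
grip_width: 0.0004
```

Run:
```python
from h import *
c=cams.capture("side");im=c["img"][:,:,::-1]
cv2.imwrite("pics/side3z.png",cv2.resize(im[120:260,260:420],None,fx=4,fy=4,interpolation=cv2.INTER_CUBIC))
rep()
for l in ["rail_1"]:
      for d in spot_point(c,l): print(l,round(d["conf"],2),np.round(d["at"],4))
```

```text
t 5.95 tcp [ 0.6225 -0.0664  0.0554] yaw 89.21 z [ 0.024 -0.003 -1.   ] F [0.1 0.4 0.2] g 0.0003 q [-0.16  0.17  1.44  0.    1.51 -1.72]
rail_1 0.74 [ 0.6205 -0.066   0.0431]
rail_1 0.6 [0.6238 0.0024 0.0403]
rail_1 0.54 [0.6272 0.0657 0.0422]
rail_1 0.51 [0.6271 0.1352 0.0425]
rail_1 0.44 [0.4239 0.3108 0.0029]
```

View pics/side3z.png

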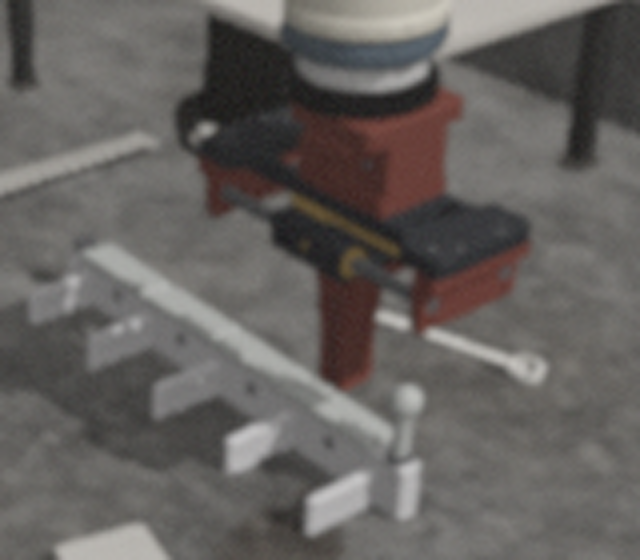

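Run:
```python
from h import *
c=cams.capture("side")
K=c["camera_matrix"]
def pr(X):
    x=K@(np.array(c["R"])@np.array(X)+c["t"]);u=x[:2]/x[2];return ((u-[260,120])*4).round(1)
p,R,s=pose()
for dx in(-.01,.01):
  for dy in(-.0135,.0135): print("tip",dx,dy,pr(p+R.apply([dx,dy,.022])))
u=lambda x,y:(.0+.6075+x*1+y*.022, .035+y-x*.022)
for y in(-.135,-.069,-.001,.001,.067,.135):
  for x in(.006,.028): a,b=u(x,y);print("rail",x,y,pr((a,b,.04)))
print("ball",pr((.6075+.017-.148*.022,.035-.148,.07)),"feet stage")
```

```text
tip -0.01 -0.0135 [373.4 420.6]
tip -0.01 0.0135 [339.7 399. ]
tip 0.01 -0.0135 [346.5 433.9]
tip 0.01 0.0135 [313.1 411.8]
rail 0.006 -0.135 [370.6 442.8]
rail 0.028 -0.135 [400.6 428.7]
rail 0.006 -0.069 [289.2 388.1]
rail 0.028 -0.069 [318.6 375.4]
rail 0.006 -0.001 [213.7 337.4]
rail 0.028 -0.001 [242.5 325.9]
rail 0.006 0.001 [211.6 336. ]
rail 0.028 0.001 [240.4 324.6]
rail 0.006 0.067 [145.7 291.7]
rail 0.028 0.067 [173.8 281.3]
rail 0.006 0.135 [ 84.  250.2]
rail 0.028 0.135 [111.4 240.7]
ball [407.2 399.7] feet stage
```

Run:
```python
from h import *
c=cams.capture("side");im=c["img"][:,:,::-1]
cv2.imwrite("pics/side4z.png",cv2.resize(im[190:245,315:375],None,fx=10,fy=10,interpolation=cv2.INTER_CUBIC))
rep()
c=wcap("w2")
K=c["camera_matrix"];T=np.linalg.inv(c["tool_from_camera"])
for X in ([.01,.0135,.022],[.01,-.0135,.022],[-.01,0,.022]):
    x=K@(T[:3,:3]@X+T[:3,3]);print(x[:2]/x[2])
```

```text
t 6.1 tcp [ 0.6227 -0.0665  0.0559] yaw 89.21 z [ 0.024 -0.003 -1.   ] F [ 0.2 -0.3 -0.6] g 0.0005 q [-0.16  0.17  1.44  0.    1.51 -1.72]
[294.99350233 229.56289582]
[254.99992708 229.52510381]
[275.00027321 256.90168005]
```

View pics/side4z.png

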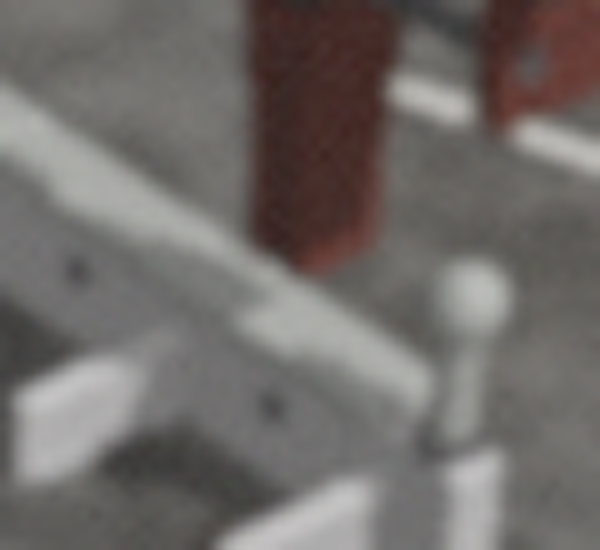

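View pics/w2.png

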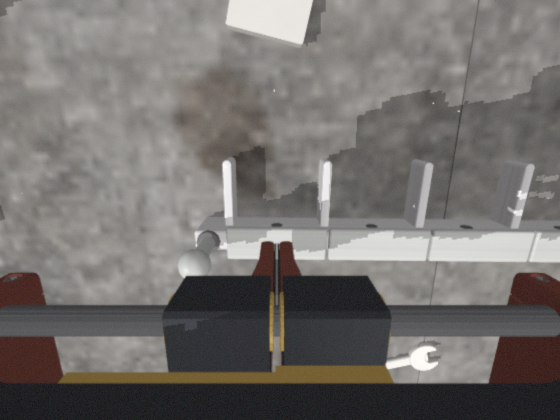

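Run:
```python
from h import *
c=wcap("w3");im=c["img"][:,:,::-1]
rep()
cv2.imwrite("pics/w3z.png",cv2.resize(im[150:290,180:380],None,fx=4,fy=4,interpolation=cv2.INTER_CUBIC))
for u in [(329,228),(329,262),(329,245),(430,245),(430,232),(430,262),(533,248),(228,245),(230,160),(326,160)]:
    print(u,ray(c,u,.04 if u[1]>200 else .022).round(4), (np.linalg.inv(c["W"]@np.linalg.inv(c["tool_from_camera"]))@np.append(ray(c,u,.04),1))[:3].round(4))
```

```text
t 6.2 tcp [ 0.6227 -0.0665  0.056 ] yaw 89.21 z [ 0.024 -0.003 -1.   ] F [-0.2  1.3 -0.2] g 0.0006 q [-0.16  0.17  1.44  0.    1.51 -1.72]
(329, 228) [ 0.6103 -0.0312  0.04  ] [0.0133 0.0352 0.0155]
(329, 262) [ 0.6347 -0.0302  0.04  ] [-0.0111  0.0365  0.0161]
(329, 245) [ 0.6222 -0.0307  0.04  ] [0.0013 0.0358 0.0158]
(430, 245) [0.623  0.0362 0.04  ] [0.0015 0.1027 0.0156]
(430, 232) [0.6138 0.0349 0.04  ] [0.0106 0.1012 0.0154]
(430, 262) [0.6354 0.0379 0.04  ] [-0.0109  0.1046  0.0159]
(533, 248) [0.626  0.1047 0.04  ] [-0.0005  0.1712  0.0155]
(228, 245) [ 0.6215 -0.0977  0.04  ] [ 0.0012 -0.0312  0.016 ]
(230, 160) [ 0.5677 -0.0959  0.022 ] [ 0.057  -0.0273  0.0146]
(326, 160) [ 0.5685 -0.0318  0.022 ] [0.0571 0.031  0.0145]
```

View pics/w3z.png

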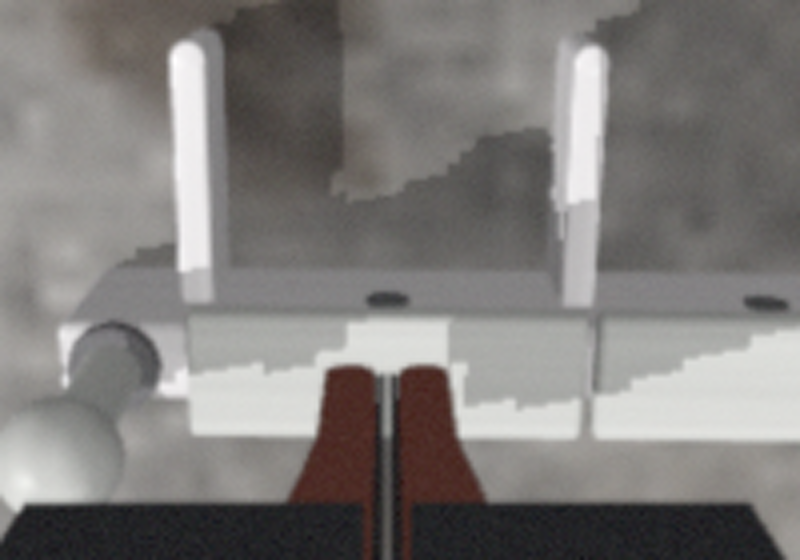

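Run:
```python
from h import *
c=cams.capture("side")
K=c["camera_matrix"]
def pr(X):
    x=K@(np.array(c["R"])@np.array(X)+c["t"]);u=x[:2]/x[2];return ((u-[260,120])*4).round(1)
p,R,s=pose();print(p)
print("body corners seen ~(415,328),(525,290)")
for z in (-.058,-.07,-.08): print(z,pr(p+R.apply([.0375,-.089,z])),pr(p+R.apply([-.0375,-.089,z])))
print("tip seen (346,389)")
for z in(.022,.012,.002,-.005): print(z,pr(p+R.apply([.01,-.01,z])))
print("ball top seen ~ (408,385) center 400", pr((.6213,-.113,.079)),pr((.6213,-.113,.070)))
```

```text
[ 0.62270512 -0.06649415  0.05599593]
body corners seen ~(415,328),(525,290)
-0.058 [421.2 390.3] [529.2 337.2]
-0.07 [423.  369.2] [531.8 316.6]
-0.08 [424.5 351.4] [534.1 299.2]
tip seen (346,389)
0.022 [342.4 430.5]
0.012 [343.2 415.5]
0.002 [344.  400.3]
-0.005 [344.6 389.6]
ball top seen ~ (408,385) center 400 [408.8 385.2] [407.3 399.7]
```

Both the wrist view (tip short of its stated place) and the side view (body and tip drawn about 25 mm high) say the fingers are about 25 mm shorter than stated. No force has been felt either. I'll keep going down carefully and watch the force.

Emit:
{"name": "send_rows", "arguments": {
  "targets": [
    [0,0,0,0.06,0],
    [0,0,0,0.06,0],
    [0,0,0,0.05,0]
  ]
}}

```text
clock: 6.62
ee_pos: [0.6232, -0.0665, 0.0455]
tcp_rot: [0.013, 0.007, 1.0, -0.002]
ft_force: [-0.7, -0.2, 0.4]
grip_width: 0.0005
```

Emit:
{"name": "send_rows", "arguments": {
  "targets": [
    [0,0,0,0.03,0],
    [0,0,0,0.03,0]
  ]
}}

```text
clock: 6.88
ee_pos: [0.623, -0.0665, 0.0412]
tcp_rot: [0.012, 0.007, 1.0, -0.001]
ft_force: [-0.5, 1.0, 0.4]
grip_width: 0.0003
```

Run:
```python
from h import *
c=cams.capture("side");im=c["img"][:,:,::-1]
cv2.imwrite("pics/side5z.png",cv2.resize(im[170:245,305:385],None,fx=8,fy=8,interpolation=cv2.INTER_CUBIC))
rep()
```

```text
t 6.92 tcp [ 0.6229 -0.0665  0.0409] yaw 89.21 z [ 0.024 -0.003 -1.   ] F [ 0.1 -0.  -0.3] g 0.0005 q [-0.16  0.18  1.46  0.    1.49 -1.72]
```

View pics/side5z.png

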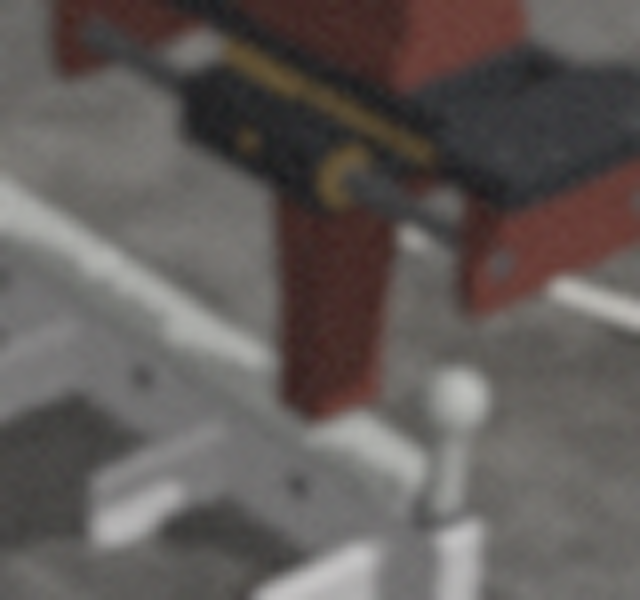

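Emit:
{"name": "send_rows", "arguments": {
  "targets": [
    [0,0,0,0.03,0],
    [0,0,0,0.02,0]
  ]
}}

```text
clock: 7.18
ee_pos: [0.6231, -0.0665, 0.0378]
tcp_rot: [0.012, 0.007, 1.0, -0.001]
ft_force: [-0.4, 0.4, -0.1]
grip_width: 0.0006
```

Emit:
{"name": "send_rows", "arguments": {
  "targets": [
    [0,0,0,0.02,0],
    [0,0,0,0.02,0]
  ]
}}

```text
clock: 7.42
ee_pos: [0.6231, -0.0665, 0.0376]
tcp_rot: [0.012, 0.007, 1.0, -0.002]
ft_force: [-3.9, -0.5, 7.8]
grip_width: 0.0003
```

Contact with rail 1 at 7.8 N, so the tip offset is about 24 mm less than stated. Next I'll slide along +y to the second bay.

Emit:
{"name": "send_rows", "arguments": {
  "targets": [
    [0,0,0.15,0.015,0],
    [0,-0.005,0.2,0.015,0]
  ]
}}

```text
clock: 7.68
ee_pos: [0.6249, -0.0468, 0.0376]
tcp_rot: [0.014, 0.008, 1.0, -0.003]
ft_force: [-0.2, -2.8, 4.3]
grip_width: 0.0001
```

Emit:
{"name": "send_rows", "arguments": {
  "targets": [
    [0,0.015,0.2,0.015,0],
    [0,0,0.25,0.015,0],
    [0,0,0.25,0.015,0],
    [0,0,0.1,0.02,0]
  ]
}}

```text
clock: 8.18
ee_pos: [0.6273, 0.002, 0.0376]
tcp_rot: [0.018, 0.008, 1.0, -0.006]
ft_force: [-1.3, -5.4, 6.8]
grip_width: 0.0005
```

```bash
python3 -c "
from h import *
rep((0.6243,0.002,0.0375),(0.6258,0.0690,0.0375))"
```

```text
t 8.18 tcp [0.6273 0.002  0.0376] yaw 89.09 z [ 0.036 -0.012 -0.999] F [-1.3 -5.4  6.8] g 0.0005 q [-0.04  0.17  1.47 -0.01  1.47 -1.6 ]
delta units to (0.6243, 0.002, 0.0375) [ 0.05  -0.001  0.   ]
delta units to (0.6258, 0.069, 0.0375) [ 0.042  1.115 -0.013]
```

Contact over the second bay at y=0.002 with 6.8 N. Next is the third.

Emit:
{"name": "send_rows", "arguments": {
  "targets": [
    [0,0.04,0.1,0.015,0],
    [0,0.02,0.25,0.015,0],
    [0,0.01,0.25,0.015,0],
    [0,0.01,0.25,0.015,0],
    [0,0.01,0.15,0.015,0],
    [0,0,0.05,0.02,0]
  ]
}}

```text
clock: 8.93
ee_pos: [0.6268, 0.0664, 0.0377]
tcp_rot: [0.024, 0.008, 1.0, -0.011]
ft_force: [-1.1, -6.4, 7.4]
grip_width: 0.0006
```

```bash
python3 -c "
from h import *
rep((0.6258,0.0690,0.0375))"
```

```text
t 8.93 tcp [0.6268 0.0664 0.0377] yaw 89.11 z [ 0.049 -0.022 -0.999] F [-1.1 -6.4  7.4] g 0.0006 q [ 0.07  0.17  1.47 -0.02  1.45 -1.49]
delta units to (0.6258, 0.069, 0.0375) [0.017 0.043 0.002]
```

Run:
```python
from h import *
c=cams.capture("side");im=c["img"][:,:,::-1]
cv2.imwrite("pics/side6z.png",cv2.resize(im[120:260,230:390],None,fx=4,fy=4,interpolation=cv2.INTER_CUBIC))
```

```text
(no output)
```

View pics/side6z.png

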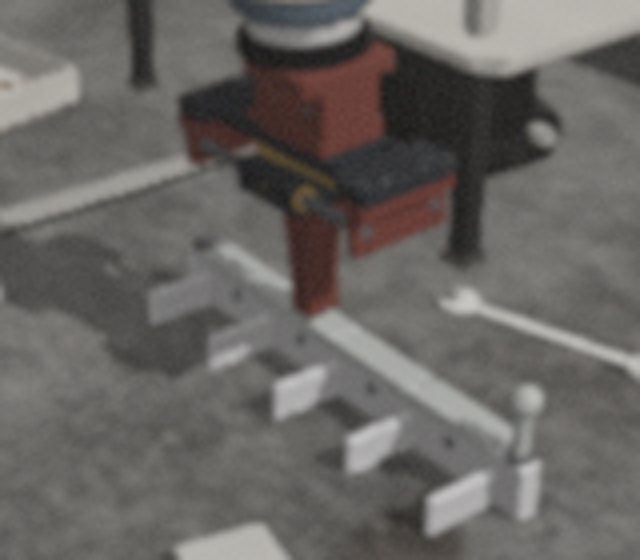

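The tip rests mid-length on the third rail from the post, with the dividers of bay 3 on either side. Next I'll lift clear and look at the plate.

Emit:
{"name": "send_rows", "arguments": {
  "targets": [
    [0,0,0,-0.3,0],
    [0,0,0,-0.7,0],
    [0,0.5,0,-0.8,0],
    [0,0.9,0,-0.5,0],
    [0,0.9,0,0,0],
    [0,0.9,0,0,0],
    [0,0,0,0,0]
  ]
}}

```text
clock: 9.85
ee_pos: [0.4207, 0.079, 0.1735]
tcp_rot: [0.024, 0.004, 1.0, -0.006]
ft_force: [0.3, -0.6, 0.4]
grip_width: -0.0001
```

Run:
```python
from h import *
rep()
c=wcap("w4")
for d in cut_out(c,"plate"):
    m=d["region"].astype(np.uint8);k,_=cv2.findContours(m,0,2);k=max(k,key=cv2.contourArea)
    P=np.array([ray(c,u[0],0.01)[:2] for u in k]).astype(np.float32)*1000
    r=cv2.minAreaRect(P);print("plate",d["conf"],r)
for d in spot_point(c,"plate"): print(d["conf"],np.round(d["at"],4))
c=cams.capture("side")
for d in cut_out(c,"plate"):
    m=d["region"].astype(np.uint8);k,_=cv2.findContours(m,0,2);k=max(k,key=cv2.contourArea)
    P=np.array([ray(c,u[0],0.005)[:2] for u in k]).astype(np.float32)*1000
    r=cv2.minAreaRect(P);print("side plate",d["conf"],r)
rep((.48,-.17,.1))
```

```text
t 9.85 tcp [0.4207 0.079  0.1735] yaw 89.48 z [ 0.048 -0.013 -0.999] F [ 0.3 -0.6  0.4] g -0.0001 q [ 0.12 -0.43  1.78 -0.02  1.75 -1.44]
plate 0.94 ((369.9781799316406, 177.7025146484375), (74.9779052734375, 75.51383972167969), 20.158863067626953)
plate 0.6 ((348.1865539550781, -89.28863525390625), (78.16606903076172, 76.36257934570312), 56.26933670043945)
plate 0.55 ((464.89947509765625, -63.53929138183594), (52.30570602416992, 54.46030807495117), 76.66947937011719)
0.94 [ 0.3544 -0.0862 -0.0031]
0.67 [ 0.3698  0.1734 -0.0031]
0.57 [ 0.4647 -0.0674  0.0027]
side plate 0.95 ((348.06976318359375, -88.21515655517578), (86.08155059814453, 73.18626403808594), 56.282588958740234)
side plate 0.91 ((369.8800048828125, 180.32421875), (90.06867980957031, 94.32569122314453), 18.232805252075195)
side plate 0.87 ((466.0667724609375, -67.16184997558594), (63.202919006347656, 55.48069763183594), 74.25889587402344)
t 10.1 tcp [0.424  0.0782 0.1723] yaw 89.38 z [ 0.046 -0.014 -0.999] F [-0.2  0.7  0.2] g 0.0005 q [ 0.12 -0.42  1.77 -0.02  1.75 -1.45]
delta units to (0.48, -0.17, 0.1) [-0.918 -4.109  1.304]
```

View pics/w4.png

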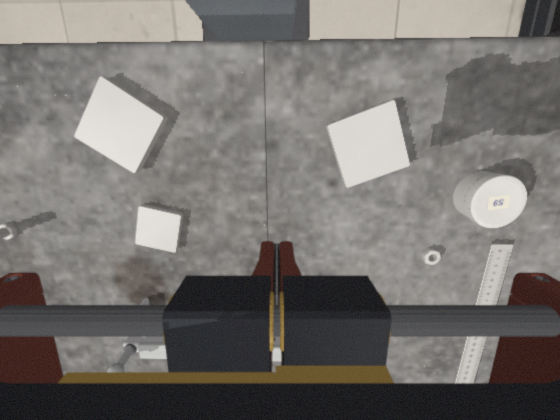

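The target plate (50 mm, at about (0.466, -0.066), turned -14°) is at px (158,228). The two larger squares are look-alikes about 75 mm wide. Plan: push +y with a wide two-finger face, then +x into the bay.

Emit:
{"name": "send_rows", "arguments": {
  "targets": [
    [25,-0.14,-0.73,0,0],
    [25,-0.14,-0.73,0,0],
    [25,-0.14,-0.73,0,0],
    [25,-0.14,-0.73,0,0],
    [25,-0.14,-0.73,0,0],
    [25,0,0,0,1],
    [25,0,0,0,1],
    [25,0,0,0,1],
    [25,0,0,0,1],
    [25,0,0,0,1]
  ]
}}

```text
clock: 11.35
ee_pos: [0.4733, -0.1525, 0.1686]
tcp_rot: [0.014, 0.441, 0.898, 0.003]
ft_force: [-0.8, 0.4, 1.1]
grip_width: 0.0249
```

Emit:
{"name": "send_rows", "arguments": {
  "targets": [
    [25,0,0,0,1],
    [25,0,0,0,1],
    [25,0,0,0,1],
    [25,0,0,0,0.95],
    [25,0,0,0,0]
  ]
}}

```text
clock: 11.98
ee_pos: [0.4772, -0.155, 0.1637]
tcp_rot: [0.007, 0.727, 0.687, 0.006]
ft_force: [1.0, 0.8, -0.7]
grip_width: 0.0249
```

```bash
python3 -c "
from h import *
rep((0.466,-0.137,0.06))"
```

```text
t 11.97 tcp [ 0.4772 -0.155   0.1637] yaw -3.21 z [ 0.019 -0.002 -1.   ] F [ 1.   0.8 -0.7] g 0.0249 q [-0.39 -0.2   1.61  0.01  1.71 -0.33]
delta units to (0.466, -0.137, 0.06) [ 0.291 -0.235  1.724]
```

Emit:
{"name": "send_rows", "arguments": {
  "targets": [
    [25,0.2,-0.15,0.4,-0.2],
    [25,0.09,-0.05,0.5,0],
    [25,0,0,0.5,0],
    [25,0,0,0.3,0],
    [25,0,0,0,0]
  ]
}}

```text
clock: 12.6
ee_pos: [0.4698, -0.1381, 0.0572]
tcp_rot: [0.006, 0.709, 0.706, 0.005]
ft_force: [0.7, -0.4, 0.5]
grip_width: 0.0251
```

Run:
```python
from h import *
rep((0.466,-0.137,0.003))
c=cams.capture("side");im=c["img"][:,:,::-1]
cv2.imwrite("pics/side7z.png",cv2.resize(im[180:340,240:400],None,fx=3.7,fy=3.7,interpolation=cv2.INTER_CUBIC))
c=wcap("w5")
rep((0.466,-0.137,0.003))
```

```text
t 12.6 tcp [ 0.4698 -0.1381  0.0572] yaw -0.24 z [ 0.016 -0.001 -1.   ] F [ 0.7 -0.4  0.5] g 0.0251 q [-0.36 -0.2   1.8   0.01  1.53 -0.36]
delta units to (0.466, -0.137, 0.003) [ 0.019 -0.077  0.903]
t 12.7 tcp [ 0.4708 -0.1385  0.0593] yaw -0.28 z [ 0.019 -0.002 -1.   ] F [1.1 0.2 0.5] g 0.0245 q [-0.36 -0.2   1.79  0.01  1.53 -0.35]
delta units to (0.466, -0.137, 0.003) [ 0.026 -0.097  0.937]
```

View pics/side7z.png

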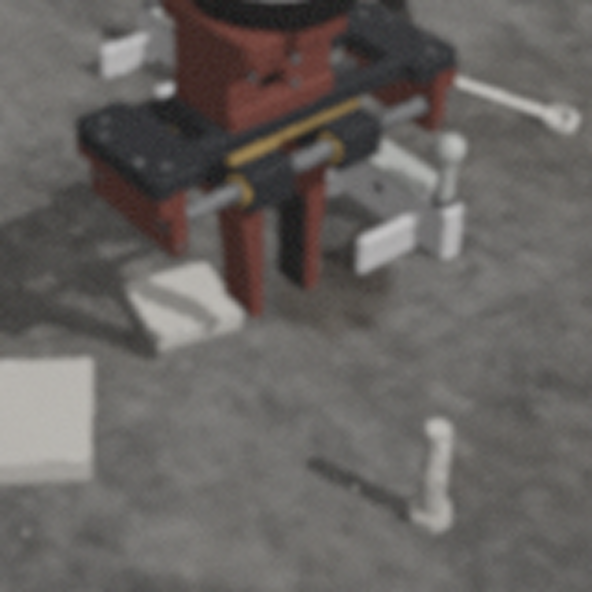

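View pics/w5.png

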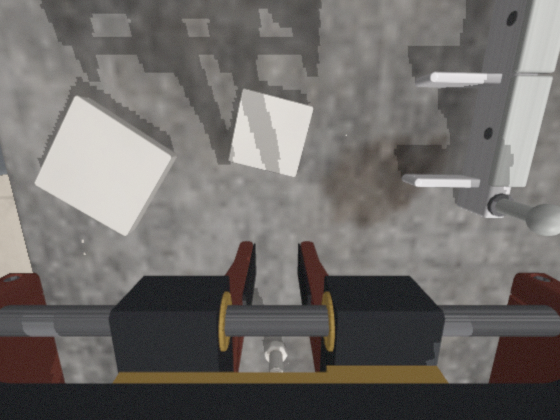

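Side and wrist views: the fingers are on the -y side of the plate with clear floor beneath, and the bolt is well clear. Next I'll go down.

Emit:
{"name": "send_rows", "arguments": {
  "targets": [
    [25,0,-0.08,0.4,0],
    [25,0,0,0.3,0],
    [25,0,0,0.1,0],
    [25,0,0,0,0]
  ]
}}

```text
clock: 13.2
ee_pos: [0.4705, -0.1401, 0.0152]
tcp_rot: [0.011, 0.708, 0.706, 0.008]
ft_force: [-0.2, 0.1, 0.2]
grip_width: 0.0246
```

```bash
python3 -c "
from h import *
rep((0.466,-0.137,0.003))"
```

```text
t 13.2 tcp [ 0.4705 -0.1401  0.0152] yaw -0.21 z [ 0.027 -0.005 -1.   ] F [-0.2  0.1  0.2] g 0.0246 q [-0.36 -0.17  1.85  0.01  1.43 -0.36]
delta units to (0.466, -0.137, 0.003) [ 0.052 -0.081  0.201]
```

Emit:
{"name": "send_rows", "arguments": {
  "targets": [
    [25,0.03,-0.08,0.12,0],
    [25,0,0,0.08,0],
    [25,0,0,0,0]
  ]
}}

```text
clock: 13.58
ee_pos: [0.4666, -0.1384, 0.0037]
tcp_rot: [0.012, 0.708, 0.706, 0.008]
ft_force: [0.2, 0.7, -0.7]
grip_width: 0.0251
```

```bash
python3 -c "
from h import *
rep((0.466,0.034,0.002))"
```

```text
t 13.57 tcp [ 0.4666 -0.1384  0.0037] yaw -0.2 z [ 0.029 -0.006 -1.   ] F [ 0.2  0.7 -0.7] g 0.0251 q [-0.36 -0.18  1.88  0.01  1.41 -0.36]
delta units to (0.466, 0.034, 0.002) [ 2.874 -0.021  0.013]
```

Emit:
{"name": "send_rows", "arguments": {
  "targets": [
    [25,0.2,0,0.02,0],
    [25,0.15,0,0,0],
    [25,0.15,0,0,0],
    [25,0.15,0,0,0],
    [25,0.15,0,0,0],
    [25,0.15,0,0,0],
    [25,0.15,0,0,0]
  ]
}}

```text
clock: 14.45
ee_pos: [0.4674, -0.0682, 0.0029]
tcp_rot: [0.013, 0.708, 0.706, 0.009]
ft_force: [0.3, -0.9, 0.6]
grip_width: 0.0248
```

Run:
```python
from h import *
rep((0.466,0.0345,0.002))
c=wcap("w6")
for d in cut_out(c,"plate"):
    m=d["region"].astype(np.uint8);k,_=cv2.findContours(m,0,2);k=max(k,key=cv2.contourArea)
    P=np.array([ray(c,u[0],0.01)[:2] for u in k]).astype(np.float32)*1000
    r=cv2.minAreaRect(P);print("plate",d["conf"],np.round(r[0],1),np.round(r[1],1),r[2])
```

```text
t 14.45 tcp [ 0.4674 -0.0682  0.0029] yaw -0.2 z [ 0.031 -0.007 -0.999] F [ 0.3 -0.9  0.6] g 0.0248 q [-0.22 -0.22  1.92  0.    1.41 -0.21]
delta units to (0.466, 0.0345, 0.002) [ 1.712 -0.03   0.003]
plate 0.8 [354.3 -75.8] [54. 70.] 55.927467346191406
plate 0.59 [460.3 -30.9] [51.2 50.4] 89.64788818359375
```

View pics/w6.png

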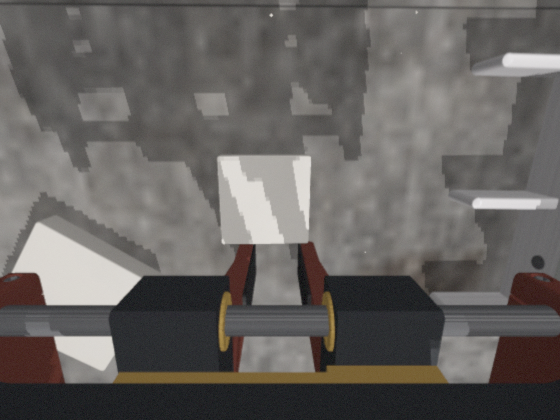

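The plate is squared up flat against both fingertips (px 218-310), with its centre at about (0.461, -0.031). Next I'll keep pushing +y.

Emit:
{"name": "send_rows", "arguments": {
  "targets": [
    [25,0.15,0,0,0],
    [25,0.16,0,0,0],
    [25,0.16,0,0,0],
    [25,0.16,0,0,0],
    [25,0.16,0,0,0],
    [25,0.16,0,0,0],
    [25,0.16,0,0,0],
    [25,0.16,0,0,0],
    [25,0.16,0,0,0],
    [25,0.1,0,0,0]
  ]
}}

```text
clock: 15.8
ee_pos: [0.468, 0.0296, 0.0028]
tcp_rot: [0.014, 0.708, 0.706, 0.009]
ft_force: [0.3, -2.1, 2.2]
grip_width: 0.0249
```

```bash
cat >> h.py <<'E'
def plates(c,z=0.01):
  for d in cut_out(c,"plate"):
    m=d["region"].astype(np.uint8);k,_=cv2.findContours(m,0,2);k=max(k,key=cv2.contourArea)
    P=np.array([ray(c,u[0],z)[:2] for u in k]).astype(np.float32)*1000
    r=cv2.minAreaRect(P);print("plate",round(d["conf"],2),np.round(r[0],1),np.round(r[1],1),round(r[2],1))
E
python3 - <<'E'
from h import *
rep((0.466,0.0345,0.002))
c=wcap("w7");plates(c)
E
```

```text
t 15.8 tcp [0.468  0.0296 0.0028] yaw -0.18 z [ 0.032 -0.007 -0.999] F [ 0.3 -2.1  2.2] g 0.0249 q [-0.   -0.23  1.93 -0.01  1.42  0.  ]
delta units to (0.466, 0.0345, 0.002) [ 0.082 -0.034  0.012]
plate 0.88 [378.2 146.2] [77.9 31.1] 0.5
plate 0.69 [461.1  67.1] [50.6 50. ] 89.7
plate 0.69 [347.5 -49.4] [26.9 25.5] 54.1
```

View pics/w7.png

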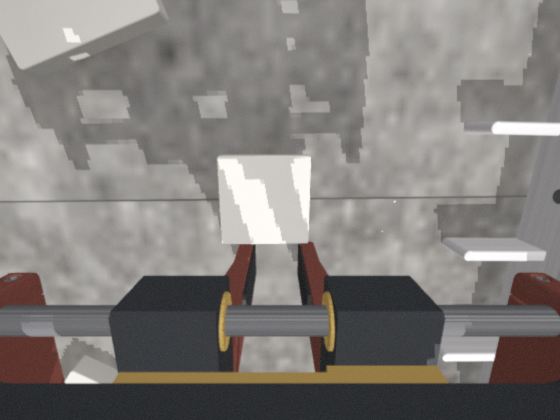

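Run:
```python
from h import *
c=wcap("w8");im=c["img"][:,:,::-1]
for u in [(497,128.5),(467,256),(444,357)]: print(ray(c,u,.022).round(4))
for u in [(219,157),(310,157),(219,243),(310,243)]: print(ray(c,u,.01).round(4))
cv2.imwrite("pics/w8z.png",cv2.resize(im[90:280,400:560],None,fx=3.1,fy=3.1,interpolation=cv2.INTER_CUBIC))
```

```text
[0.5751 0.1054 0.022 ]
[0.5723 0.0379 0.022 ]
[ 0.5701 -0.0293  0.022 ]
[0.4374 0.0913 0.01  ]
[0.4855 0.0911 0.01  ]
[0.4347 0.0428 0.01  ]
[0.487 0.042 0.01 ]
```

View pics/w8z.png

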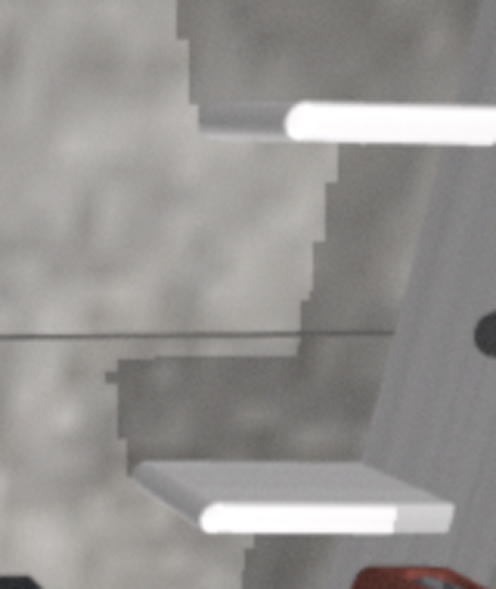

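The noses of bay 3 read y=0.105 and 0.038, so the mouth centre is about 0.072. The plate is at 0.067, so it needs 5-6 mm more. After that I'll back off, lift and turn.

Emit:
{"name": "send_rows", "arguments": {
  "targets": [
    [25,0.07,0,0,0],
    [25,0.06,0,0,0],
    [25,0,0,0,0]
  ]
}}

```text
clock: 16.32
ee_pos: [0.4678, 0.0373, 0.0024]
tcp_rot: [0.013, 0.708, 0.706, 0.009]
ft_force: [-0.4, 0.2, 0.6]
grip_width: 0.0251
```

Run:
```python
from h import *
rep()
c=wcap("w9");plates(c)
```

```text
t 16.32 tcp [0.4678 0.0373 0.0024] yaw -0.22 z [ 0.031 -0.007 -0.999] F [-0.4  0.2  0.6] g 0.0251 q [ 0.01 -0.23  1.93 -0.01  1.42  0.02]
plate 0.89 [348.5 -40. ] [12.8 25.9] 88.0
plate 0.58 [461.   74.7] [50.9 50.3] 89.9
```

Emit:
{"name": "send_rows", "arguments": {
  "targets": [
    [25,-0.2,0,-0.05,0],
    [25,-0.2,0,-0.3,0],
    [25,-0.1,-0.2,-0.7,0],
    [25,0.2,-0.5,-0.5,0],
    [25,0.4,-0.5,0,0],
    [25,0.5,0,0,1],
    [25,0,0,0,1],
    [25,0,0,0,1],
    [25,0,0,0,1],
    [25,0,0,0,1]
  ]
}}

```text
clock: 17.68
ee_pos: [0.3929, 0.0683, 0.1094]
tcp_rot: [0.01, 0.946, 0.324, 0.02]
ft_force: [-0.4, -0.8, -0.1]
grip_width: 0.0251
```

Emit:
{"name": "send_rows", "arguments": {
  "targets": [
    [25,0,0,0,1],
    [25,0,0,0,1],
    [25,0,0,0,1],
    [25,0,0,0,0.9],
    [25,0,0,0,0]
  ]
}}

```text
clock: 18.3
ee_pos: [0.3944, 0.0645, 0.1172]
tcp_rot: [0.002, 0.999, -0.023, 0.027]
ft_force: [0.1, 0.6, 0.0]
grip_width: 0.025
```

Run:
```python
from h import *
rep((.398,.074,.05))
c=wcap("w10");plates(c)
```

```text
t 18.3 tcp [0.3944 0.0645 0.1172] yaw -92.68 z [ 0.054 -0.005 -0.999] F [0.1 0.6 0. ] g 0.025 q [ 0.09 -0.53  1.94 -0.01  1.67  1.7 ]
delta units to (0.398, 0.074, 0.05) [-0.008 -0.164  1.121]
plate 0.73 [348.1 -89.4] [79.8 73.9] 54.5
plate 0.67 [460.8  74.3] [49.9 49.9] 89.7
plate 0.63 [369.  176.8] [73.3 77.6] 20.1
plate 0.24 [578.2 174.1] [14.2 12.6] 87.5
```

View pics/w10.png

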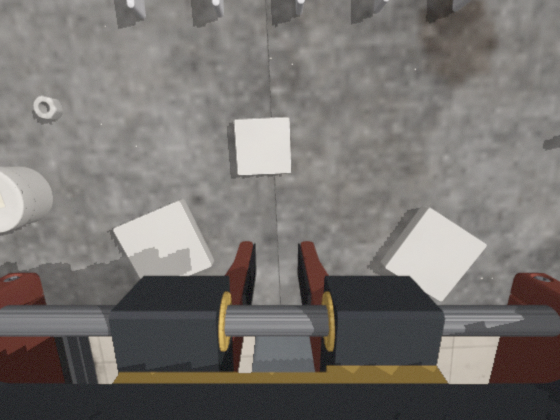

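The wrist view, now facing the rack, shows the plate at px (263,146) in line with the third bay's mouth. The look-alikes at (165,245) and (435,252) are clear of the path. Next I'll go down behind the plate.

Emit:
{"name": "send_rows", "arguments": {
  "targets": [
    [25,-0.05,-0.16,0.5,-0.13],
    [25,-0.03,0,0.5,0],
    [25,-0.02,0,0.4,0],
    [25,0,0,0.25,0],
    [25,0,0,0,0]
  ]
}}

```text
clock: 19.02
ee_pos: [0.3954, 0.0735, 0.0175]
tcp_rot: [0.002, 1.0, -0.005, 0.029]
ft_force: [0.4, -0.1, 0.7]
grip_width: 0.0252
```

Run:
```python
from h import *
rep((.4,.074,.003))
```

```text
t 19.02 tcp [0.3954 0.0735 0.0175] yaw -90.58 z [ 0.058 -0.005 -0.998] F [ 0.4 -0.1  0.7] g 0.0252 q [ 0.11 -0.48  2.09 -0.01  1.48  1.69]
delta units to (0.4, 0.074, 0.003) [ 0.063 -0.011  0.246]
```

Emit:
{"name": "send_rows", "arguments": {
  "targets": [
    [25,0,0,0.15,0],
    [25,0,0,0.08,-0.0],
    [25,0,0,0,0]
  ]
}}

```text
clock: 19.4
ee_pos: [0.3977, 0.0734, 0.0051]
tcp_rot: [0.002, 1.0, -0.005, 0.031]
ft_force: [0.3, -0.4, 0.8]
grip_width: 0.0248
```

Run:
```python
from h import *
rep((.48,.074,.003),(.558,.072,.003))
```

```text
t 19.4 tcp [0.3977 0.0734 0.0051] yaw -90.52 z [ 0.061 -0.005 -0.998] F [ 0.3 -0.4  0.8] g 0.0248 q [ 0.11 -0.47  2.11 -0.01  1.45  1.69]
delta units to (0.48, 0.074, 0.003) [ 1.367 -0.022  0.119]
delta units to (0.558, 0.072, 0.003) [ 2.665e+00 -1.000e-03  1.990e-01]
```

Emit:
{"name": "send_rows", "arguments": {
  "targets": [
    [25,0.2,0,0.04,0],
    [25,0.15,0,0.01,0],
    [25,0.13,0,0.01,0],
    [25,0.15,0,0.01,0],
    [25,0.15,0,0.01,0],
    [25,0.15,0,0.01,0],
    [25,0.1,0,0.01,0]
  ]
}}

```text
clock: 20.27
ee_pos: [0.463, 0.0731, 0.0043]
tcp_rot: [0.002, 1.0, -0.004, 0.031]
ft_force: [-2.0, 0.2, 1.7]
grip_width: 0.0247
```

Run:
```python
from h import *
rep((.558,.072,.003))
c=wcap("w11");plates(c)
```

```text
t 20.27 tcp [0.463  0.0731 0.0043] yaw -90.49 z [ 0.061 -0.004 -0.998] F [-2.   0.2  1.7] g 0.0247 q [ 0.09 -0.26  1.95 -0.01  1.39  1.67]
delta units to (0.558, 0.072, 0.003) [1.579 0.004 0.119]
plate 0.87 [394.5 194.8] [32.2 36.1] 1.4
plate 0.74 [499.1  74. ] [50.4 50.4] 89.9
plate 0.73 [382.  -62.4] [ 8.  17.4] 53.7
```

View pics/w11.png

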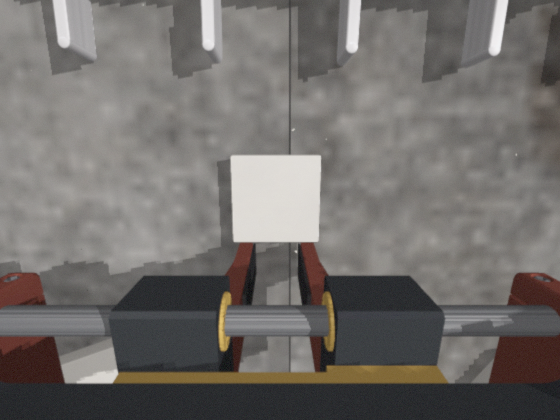

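The plate is flat on the fingers (px 232-321). It is heading between the noses at cols 208 and 352, which is the second bay from the left, the third from the post. Next I'll continue.

Emit:
{"name": "send_rows", "arguments": {
  "targets": [
    [25,0.13,0,0.015,0],
    [25,0.15,0,0.015,0],
    [25,0.15,0,0.01,0],
    [25,0.15,0,0.01,0],
    [25,0.15,0,0.01,0],
    [25,0.15,0,0.01,0],
    [25,0.1,0,0.01,0]
  ]
}}

```text
clock: 21.25
ee_pos: [0.5259, 0.0725, 0.0031]
tcp_rot: [0.002, 1.0, -0.004, 0.031]
ft_force: [-1.6, -0.5, 1.2]
grip_width: 0.0252
```

Run:
```python
from h import *
rep((.558,.072,.003))
c=wcap("w12");plates(c)
```

```text
t 21.25 tcp [0.5259 0.0725 0.0031] yaw -90.49 z [ 0.061 -0.004 -0.998] F [-1.6 -0.5  1.2] g 0.0252 q [ 0.08 -0.08  1.79 -0.01  1.37  1.66]
delta units to (0.558, 0.072, 0.003) [0.534 0.004 0.035]
plate 0.87 [561.7  73.2] [50.3 49.5] 89.6
```

View pics/w12.png

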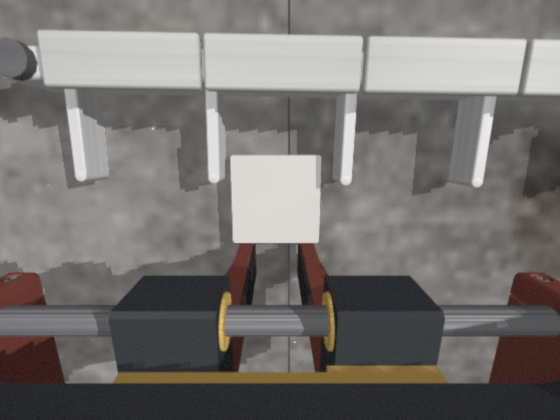

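The plate is entering between the noses with a gap on both sides, and the low stud is at the left end (15,60), as expected. Next I'll push home gently.

Emit:
{"name": "send_rows", "arguments": {
  "targets": [
    [25,0.1,0,0.01,-0.02],
    [25,0.12,0,0.01,0.08],
    [25,0.12,0,0.01,0],
    [25,0.1,0,0.01,0],
    [25,0.05,0,0.0,0]
  ]
}}

```text
clock: 21.98
ee_pos: [0.5569, 0.0721, 0.0023]
tcp_rot: [0.002, 0.999, -0.01, 0.031]
ft_force: [-3.1, 1.8, 1.2]
grip_width: 0.0247
```

Run:
```python
from h import *
rep((.558,.072,.003))
c=wcap("w13");plates(c)
```

```text
t 21.98 tcp [0.5569 0.0721 0.0023] yaw -91.13 z [ 0.061 -0.004 -0.998] F [-3.1  1.8  1.2] g 0.0247 q [ 0.07  0.    1.71 -0.01  1.37  1.67]
delta units to (0.558, 0.072, 0.003) [ 0.019  0.002 -0.01 ]
plate 0.79 [589.6  72.4] [50.3 45.1] 88.9
plate 0.26 [622.6 -68.6] [29.4 27.2] 88.9
```

Emit:
{"name": "send_rows", "arguments": {
  "targets": [
    [25,0.04,0,0.0,0],
    [25,0.04,0,0.0,0]
  ]
}}

```text
clock: 22.32
ee_pos: [0.5571, 0.0722, 0.0023]
tcp_rot: [0.002, 1.0, -0.01, 0.025]
ft_force: [-14.3, -0.5, 9.5]
grip_width: 0.0249
```

Emit:
{"name": "send_rows", "arguments": {
  "targets": [
    [25,0.05,0,0.0,0]
  ]
}}

```text
clock: 22.45
ee_pos: [0.557, 0.0722, 0.0023]
tcp_rot: [0.002, 1.0, -0.01, 0.021]
ft_force: [-16.4, -0.1, 10.7]
grip_width: 0.0249
```

Run:
```python
from h import *
rep()
c=wcap("w14")
```

```text
t 22.45 tcp [0.557  0.0722 0.0023] yaw -91.11 z [ 0.043 -0.005 -0.999] F [-16.4  -0.1  10.7] g 0.0249 q [ 0.07  0.02  1.7  -0.01  1.39  1.66]
```

View pics/w14.png

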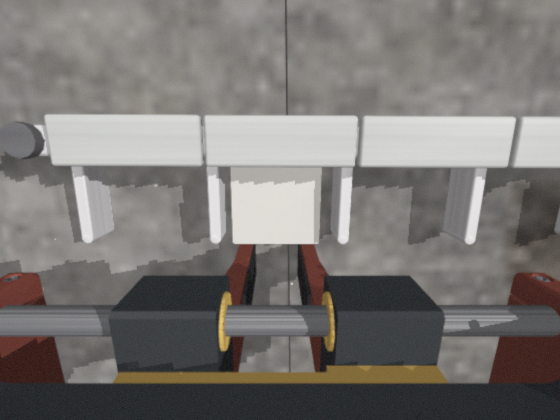

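The plate is home, square to the back wall, with its rear edge just past the noses. Next I'll withdraw.

Emit:
{"name": "send_rows", "arguments": {
  "targets": [
    [25,-0.1,0,0,0],
    [25,-0.3,0,-0.05,0],
    [25,-0.5,0,-0.2,0],
    [25,-0.5,0,-0.7,0],
    [25,-0.5,0,-0.7,0],
    [25,-0.2,0,-0.7,0],
    [25,0,0,-0.4,0],
    [25,0,0,0,0]
  ]
}}

```text
clock: 23.5
ee_pos: [0.4207, 0.0752, 0.1659]
tcp_rot: [0.002, 1.0, -0.01, 0.026]
ft_force: [-0.4, 0.7, -0.7]
grip_width: 0.0248
```

Run:
```python
from h import *
rep()
c=wcap("w15");plates(c)
im=c["img"][:,:,::-1]
c=cams.capture("side");s=c["img"][:,:,::-1];plates(c,.005)
for l in["bolt","nut","small_tin"]:
  for d in spot_point(c,l): print(l,round(d["conf"],2),np.round(d["at"],3))
cv2.imwrite("pics/w15z.png",cv2.resize(im[0:160,180:380],None,fx=4,fy=3.75,interpolation=cv2.INTER_CUBIC))
cv2.imwrite("pics/side15.png",cv2.resize(s[150:290,220:400],None,fx=4,fy=4,interpolation=cv2.INTER_CUBIC))
```

```text
t 23.5 tcp [0.4207 0.0752 0.1659] yaw -91.12 z [ 0.052 -0.005 -0.999] F [-0.4  0.7 -0.7] g 0.0248 q [ 0.11 -0.44  1.8  -0.01  1.73  1.69]
plate 0.76 [348.1 -89. ] [81.  72.5] 55.8
plate 0.76 [369.5 176.7] [74.7 77.4] 19.1
plate 0.72 [591.   72.8] [49.9 53.8] 88.5
plate 0.92 [347.2 -87.7] [89.7 78. ] 54.0
plate 0.81 [369.7 179.6] [85.5 92.7] 19.8
plate 0.58 [592.7  74.5] [60.2 60.9] 2.5
bolt 0.66 [0.623 0.186 0.04 ]
bolt 0.58 [ 0.469 -0.254 -0.001]
nut 0.28 [0.629 0.068 0.044]
small_tin 0.77 [0.422 0.309 0.005]
small_tin 0.25 [ 0.608  0.037 -0.   ]
```

View pics/w15.png

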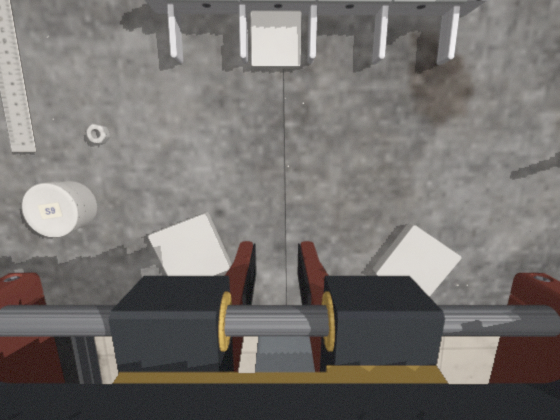

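View pics/side15.png

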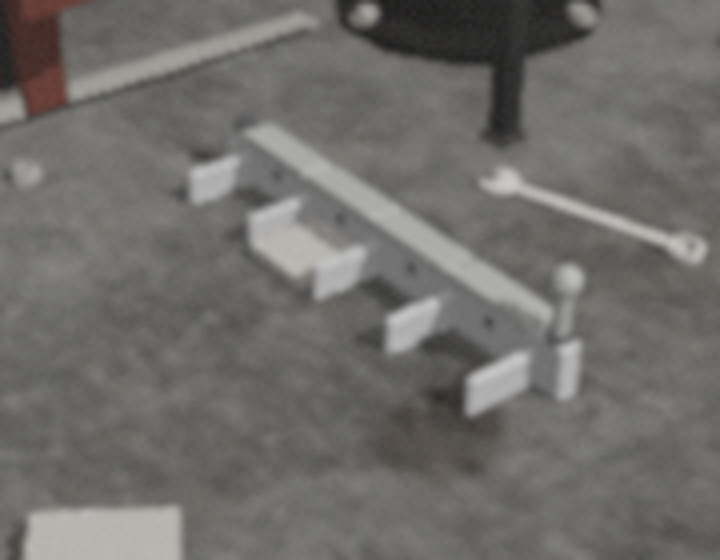

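The plate sits in the third bay from the post, flat and against the back (wrist px 250-300). The bolt, nut, tin and look-alikes are where they were. Handing in.

```bash
python3 -c "
from station import ctrl
print(ctrl.close_job())"
```

```text
the job is handed in; nothing more can be done
None
```

I counted off the bays and pushed the 50 mm plate home into the third one, then handed the job in at about 23.5 s.

- **Counting:** With the jaws shut, the fingertip touched the rail over bay 1 (beside the tall post, at the right-hand end). It then slid in light contact to bay 2 and on to bay 3, and went no further. The force read 7–8 N at each touch, and I lifted off above bay 3.
- **Pushing:** With the fingers set 25 mm apart, I pushed the plate sideways until it was in line with the bay. I then turned the wrist, pushed it straight in until it stopped at 16 N without moving further, and withdrew.

**Last checks:** The plate lies flat and square in the third bay from the post, at about (0.591–0.593, 0.073) m against an expected (0.593, 0.071) m. Its rear edge stands just past the noses. The bolt and tin positions match their first readings. The network did not find the nut in the last side picture, but it shows undisturbed in both the side and wrist views. Nothing was touching the robot.

**What disagreed:**
- **Fingertip position:** The tips were about 24 mm further back than the data sheet says, so I set heights by the contact with the rail.
- **Tool tilt:** The tool drifted up to about 3.5° off vertical during the moves, and I allowed for that.

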